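# Press a charger cover home in a ratchet clamp

## Robot

A 6-joint arm with a two-finger parallel gripper is mounted at the origin on the work surface. World frame = base frame: x ahead of the robot, y to its left, z up, the work surface at z = 0. Lengths are in m, angles in rad, forces in N, time in s.
With the tool pointing down it reaches from about 0.325 to 0.775 m from the base axis. Payload 5.5 kg.
Tool frame: the origin (TCP) lies between the finger pads; the fingertips stand 14 mm ahead of it and the grasp point (between the pads) lies 5 mm behind it; z points along the fingers, y is the direction in which the jaws open and shut (so a half turn about z gives the same grasp; the last joint's range is limited). The gripper opens to 88 mm and grips with 3 to 60 N. Pads are 20 mm wide; open, the fingers measure 115 mm over their backs; the gripper's body (75 mm by 178 mm) begins 61 mm behind the grasp point.
Start: joints at [1.2, 0.091, 1.231, -0, 1.82, -0.057], TCP at [0.185, 0.571, 0.237] pointing down, gripper open.
Joint ranges: [-2.87, 2.87], [-0.86, 2.18], [0.17, 2.46], [-1.51, 4.65], [0.06, 2.69], [-2.65, 2.65]. Speed limits (rad/s): [2.57, 2.57, 3.01, 3.14, 3.14, 3.14].

## Interface

Orientations are given as a unit quaternion [w, x, y, z].
In Python, from bench import manip, viewer gives the robot as it stands. The module is installed in compiled form; this text tells all that it offers.
- The arm moves only by the tool drive_tool, never from a script. Its argument "rows" is a list of rows, each an object of numbers: "tx", "ty", "tz": the shift along the tool's x, y, z each as a share of 0.06 m, from -1 to 1; "spin": the turn about the tool's z as a share of 0.08 rad, from -1 to 1; "claw": the opening, from 0 (shut) to 1 (fully open). In form: [{"tx": .., "ty": .., "tz": .., "spin": .., "claw": ..}, ...]. A call has 1 to 20 rows; each row shifts and turns the pose as measured when the row begins, along the tool's axes as they then stand; what a row does not reach is not made up. A row lasts 1/8 s, in which the tool goes at most 62.5 mm and 10.7 degrees, less where a joint would pass 70% of its speed; a pose out of reach is approached as far as the arm can. A call with a number of a shift or a turn outside -1 to 1 is refused whole. A call with a gripper value outside its range is refused whole. The fingers move at their own pace and stop on an object; "newtons" is the grip in N (left out, the last holds). Time passes only in rows, so rows that do not move let the fingers close. It gives the time, the measured TCP pose, the force and the opening at its end, in the units of the state.
- manip.get_state(): the state, without advancing time (a new reading comes with each control period).
- viewer.capture(name): name is "scene" or "top" or "wrist"; returns (picture, depth): 420x560x3 uint8, blue, green, red; 420x560 float32, m along the optical axis (not along the pixel's ray), 0 where there is no reading.
- viewer.get_calibration(name): a dict with "fov_y" (degrees; the focal length in pixels is half the picture's height over the tangent of half this angle, whatever the lens; pixels are square), "cx", "cy" (the principal point, pixels), "k1" (the pictures are not rectified: a ray, as slopes to the right and down, at radius r is drawn at 1 + k1 r^2 times it, then the intrinsics apply), "R" (3x3) and "t" (3): a world point X has camera coordinates R X + t; the wrist camera has in their place "tool_from_camera" (4x4, takes a point from camera to tool coordinates, whose origin is the TCP and whose axes are the flange's). Camera axes: x right, y down, z forward; pixel columns grow to the right and rows downward; lengths in m; the calibration is good to about 2 mm. A picture is of the moment at which its call begins: read the wrist's pose just before it. get_calibration takes no time and is no camera call.
- manip.job_done(): hands the job in, once; it reports no verdict.
The state is a dict: "time": time; "joints": joint angles; "joint_velocities": joint speeds; "effort": joint torques, N m; "eef_pos": TCP position; "eef_rot": TCP orientation; "contact_force": force on the tool from outside, world axes, zero at the start; "moment": the same for the moment, N m; "width": finger opening in m.
Only numpy, scipy, OpenCV 4.12 (cv2) and the standard library are available. Lean on these libraries where they do the work, as an engineer would, in place of code of your own. Each camera call takes 0.05 s, during which the arm holds its last target.

## Task

The cover of the black power adapter in the desk clamp still stands a little open. Pump the clamp's green trigger until the jaw has pressed the cover fully home and holds it firmly on its own (at least 10 N, but never squeeze it harder than 32 N), take your hand off and let it stand clamped for one to two seconds, then press the red release until the jaw has sprung fully back up. Leave the adapter lying in its cradle and do not disturb the other things on the desk.

Things in the scene. Friction and masses are not known exactly. Their poses are not given: they have to be found in the camera images.
- clamp: grey clamp fixed to the desk: vertical toothed ram in a clear-sided head on a 150 x 200 x 20 mm base plate. Origin on the desk under the ram's axis, z up. In its frame the green trigger reaches out to -y and the grey column (top at 196 mm) stands at +y; the grey cap over the ram, 38 x 34 mm, has its top at 234 mm; a fixed black grip under the trigger has its top at about 115 mm
- trigger_top (a point): point on the upper face of the green trigger paddle (27 mm wide, 98 mm long along the clamp's y) where it is to be pressed straight down; at rest it lies 181 mm above the desk and 92 mm from the ram's axis; it moves with the trigger. Frame axes lie along the clamp's at rest, turning with the trigger
- trigger (a joint): trigger angle, 0 = up at rest, 0.345 rad = hard down (pressed point then 50 mm lower). Springs back up; bare, it takes 1.5 to 3 N. The first 0.1 rad do nothing; then each 3.3 mm that the pressed point goes down moves the jaw down 1 mm. Felt at that point: 5 to 7 N while the cover slides shut, about 9.5 N at 20 N of squeeze, 10.8 N at 25 N, 12.7 N at 32 N
- jaw_pad: black rubber jaw pad, disc 40 mm across, under the ram; origin at the centre of its lower face, 85 mm above the desk when the jaw is fully up. A full trigger stroke carries the jaw down two or three ratchet teeth of 3 mm; let up, it goes back to the last tooth caught (up to 3 mm). Once the cover is home the pad gives way on a spring, 3.5 N for each mm (about 0.35 N felt per mm of trigger)
- release_top (a point): centre of the upper face of the red release pad (26 x 32 mm), 216 mm above the desk and 70 mm from the ram's axis on the +y side of the clamp, above the column; it is to be pressed straight down and moves with the pad
- release (a joint): how far the release pad is pressed down, m: 0 = at rest, 0.010 = hard down; from about 0.0075 on the ratchet lets go and, with the trigger fully up, the jaw springs up by itself. It bobs 1 to 5 mm by itself as teeth click by. Takes 2 to 5 N; springs back
- adapter: black power adapter, 100 x 50 mm, its lower half 18 mm high, lying loose in the cradle under the jaw; origin at the centre of its underside, x along its length
- cover (a joint): how far the adapter's cover stands open, m: 0 = fully home (the adapter is then 32 mm high), 0.010 at most. It slides shut against about 6 N of friction and stays where it is left
- cradle: fixed wooden cradle that holds the adapter under the jaw, 112 x 62 mm, rim 7 mm high; origin at the centre of its floor, on which the adapter lies
- done_adapter: a finished black power adapter, 100 x 50 x 32 mm, lying loose on the desk; bystander
- sanitizer: small clear hand-gel bottle with red cap, 48 mm across, 115 mm tall; bystander
- phone: grey mobile phone lying flat, 150 x 72 x 9 mm; bystander
- mouse: black computer mouse, 100 x 58 x 35 mm; bystander
- mug: white mug, 80 mm across, 95 mm tall; bystander
- screwdriver: grey-handled screwdriver lying down, 170 mm long; bystander

How it is judged:
By the outcome, as a careful person would: the job done as asked, in the order asked, and still so for the second after the job is handed in, with the robot touching nothing.
It also fails if it takes over 54 s, if anything falls off the work surface, if the arm or the gripper's body presses on something with over 40 N, if the wrist force passes 120 N, or if a joint passes its speed limit or range.

## Working session

There is one attempt and no reset: what is moved stays moved. The work goes in short steps, Python scripts to look and compute and a tool call to move; the robot and the scene stay as the last step left them, time stands still between calls to the robot, and variables do not carry over. Pictures are saved under pics/ and viewed, and the job is handed in when it is done.

Besides the shell and the picture viewer there is one more tool, called after "Emit:" in YAML: its name, and indented under it one key for each argument. drive_tool: Moves the arm, as the interface text tells. Shift numbers are shares of 0.06 m and turn numbers shares of 0.08 rad, none past 1 either way. Its arguments: {"type":"object","properties":{"rows":{"type":"array"},"newtons":{"type":"number"}},"required":["rows"]}

```bash
mkdir -p pics; cat > h.py <<'E'
import numpy as np, cv2
from bench import manip, viewer
def ray(cal,u,v):
    f=210/np.tan(np.radians(cal["fov_y"])/2)
    d=np.array([(u-cal["cx"])/f,(v-cal["cy"])/f]); s=d.copy()
    for _ in range(20): s=d/(1+cal["k1"]*(s@s))
    return np.array([s[0],s[1],1.])
def W(cal,u,v,depth):
    R=np.array(cal["R"]);t=np.array(cal["t"]); return R.T@(ray(cal,u,v)*depth-t)
def plane(cal,u,v,z):
    R=np.array(cal["R"]);t=np.array(cal["t"]);o=-R.T@t;d=R.T@ray(cal,u,v);return o+d*(z-o[2])/d[2]
E
python3 - <<'E'
from h import *
s=manip.get_state();print(s)
for n in ("scene","top"):
    p,d=viewer.capture(n);cv2.imwrite(f"pics/{n}0.png",p);np.save(f"{n}_d.npy",d);print(n,viewer.get_calibration(n))
E
```

```text
{'time': 0.0, 'joints': array([ 1.20024495e+00,  9.18387399e-02,  1.23185293e+00, -1.26030555e-05,
        1.81978320e+00, -5.67026083e-02]), 'joint_velocities': array([2.99322326e-04, 5.99561309e-04, 1.59171649e-03, 6.54156758e-04,
       1.85696171e-04, 9.30007163e-05]), 'effort': array([-9.71828085e-04, -4.46450865e+01, -4.06449437e+01,  6.97127986e-02,
        2.91915878e-02, -9.38412450e-05]), 'eef_pos': array([0.18514615, 0.57044736, 0.2355375 ]), 'eef_rot': array([-1.93551551e-04,  1.56282583e-01,  9.87711936e-01, -9.21014665e-04]), 'contact_force': array([ 0.00457211, -0.39858516,  0.87123045]), 'moment': array([ 0.00625721, -0.02847198, -0.00436742]), 'width': 0.08762533435978512}
scene {'fov_y': 54.674236044293984, 'cx': 279.61477255866845, 'cy': 203.67831731707594, 'k1': -0.014811010702168705, 'R': array([[ 8.31973024e-01,  5.54816057e-01, -1.73847750e-04],
       [ 3.68381297e-01, -5.52639499e-01, -7.47585984e-01],
       [-4.14868783e-01,  6.21907330e-01, -6.64165014e-01]]), 't': array([-0.41572571, -0.06164902,  1.28008016])}
top {'fov_y': 52.00502899137668, 'cx': 284.15939401527544, 'cy': 209.23850607301827, 'k1': -0.04886356569534282, 'R': array([[-0.08316406, -0.99651569,  0.00634188],
       [-0.97284605,  0.07980606, -0.21725919],
       [ 0.21599607, -0.02423783, -0.97609335]]), 't': array([0.05609124, 0.50322003, 1.18660272])}
```

View pics/scene0.png

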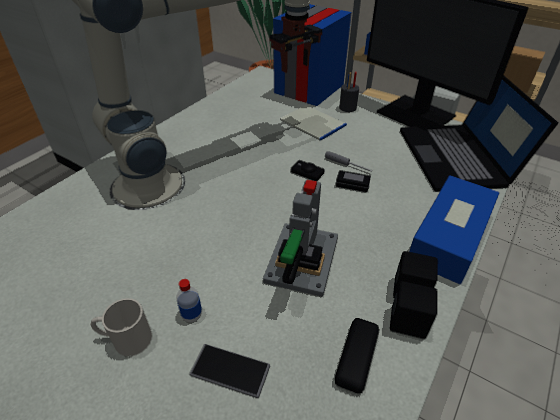

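View pics/top0.png

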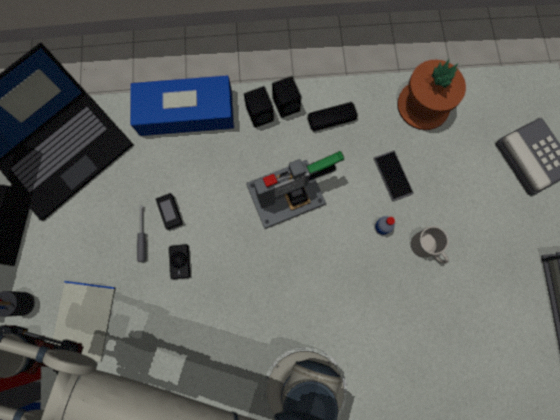

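The scene picture shows the clamp at about (300,245), with the green trigger at (292,245) and the red release at (309,187). In the top view the trigger runs (307,170)-(342,155) and the release is at (270,180). Next I measure both.

```bash
python3 - <<'E'
from h import *
for n in ("scene","top"):
    p=cv2.imread(f"pics/{n}0.png");d=np.load(f"{n}_d.npy");cal=viewer.get_calibration(n)
    h=cv2.cvtColor(p,cv2.COLOR_BGR2HSV)
    g=((h[...,0]>45)&(h[...,0]<80)&(h[...,1]>130)&(h[...,2]>40)).astype(np.uint8)
    r=(((h[...,0]<8)|(h[...,0]>172))&(h[...,1]>150)&(h[...,2]>80)).astype(np.uint8)
    for nm,m in (("green",g),("red",r)):
        k,l,st,c=cv2.connectedComponentsWithStats(m)
        for i in range(1,k):
            if st[i,4]<25: continue
            ys,xs=np.nonzero(l==i)
            P=np.array([W(cal,x,y,d[y,x]) for x,y in zip(xs,ys)])
            print(n,nm,st[i],c[i].round(1),"med",np.median(P,0).round(3),"zpct",np.percentile(P[:,2],[5,50,95]).round(3))
            Z=P[:,2]
            if nm=="green":
                q=P[Z>0.165];print("  n",len(q)); 
                if len(q)>5:
                    m2=q[:,:2].mean(0);w,v=np.linalg.eigh(np.cov(q[:,:2].T));a=v[:,1];t=(q[:,:2]-m2)@a;print("  mean",m2,"axis",a,t.min(),t.max(),((q[:,:2]-m2)@v[:,0]).min(),((q[:,:2]-m2)@v[:,0]).max(), "ends",m2+a*t.min(),m2+a*t.max())
                    print(np.c_[np.sort(t)[::60],q[np.argsort(t)][::60]].round(3))
            else:
                q=P[Z>0.208]
                if len(q)>5: print("  n",len(q),"top mean",q.mean(0),q.min(0),q.max(0), cv2.minAreaRect((q[:,:2]*1000).astype(np.float32)))
E
```

```text
scene green [281 229  21  35 413] [291.2 246.3] med [ 0.605 -0.115  0.181] zpct [0.173 0.181 0.189]
  n 413
  mean [ 0.60589924 -0.11585962] axis [-0.46778389  0.88384288] -0.5648816467203736 0.0653194222137065 -0.0333842574179779 0.01866752828967488 ends [ 0.87014178 -0.61512624] [ 0.57534387 -0.05812751]
[[-0.565  0.9   -0.6    0.804]
 [-0.032  0.608 -0.151  0.186]
 [-0.019  0.614 -0.133  0.186]
 [-0.005  0.608 -0.12   0.185]
 [ 0.011  0.592 -0.111  0.182]
 [ 0.026  0.584 -0.098  0.175]
 [ 0.042  0.6   -0.071  0.173]]
scene red [304   8  35  17 233] [320.1  15.7] med [0.114 0.862 0.308] zpct [0.306 0.308 0.309]
  n 232 top mean [0.1200977  0.84952444 0.31234742] [ 0.07762404 -0.59950962  0.30255262] [0.89964822 0.9784386  0.80402424] ((459.8941345214844, 168.9046630859375), (117.11176300048828, 1766.822509765625), 25.9897403717041)
scene red [304 180  13  10  94] [309.9 184.3] med [0.553 0.046 0.215] zpct [0.213 0.215 0.217]
  n 93 top mean [0.55647274 0.03939114 0.22175378] [ 0.53772136 -0.59950962  0.21240676] [0.89964822 0.06414718 0.80402424] ((716.1514892578125, -271.706451416
[... 339 characters left out ...]
553938138850946 0.37477707585377795 -0.038639863497644845 0.08201226445723997 ends [ 0.62987652 -0.12560265] [0.28440145 0.11206407]
[[-0.045  0.618 -0.142  0.192]
 [-0.025  0.609 -0.121  0.182]
 [-0.009  0.605 -0.099  0.183]
 [ 0.005  0.6   -0.083  0.179]
 [ 0.019  0.585 -0.079  0.174]]
top red [263 174  14  12 111] [269.7 179.8] med [0.55  0.048 0.216] zpct [0.212 0.216 0.219]
  n 111 top mean [0.54712823 0.04864576 0.22511283] [0.23791887 0.03274154 0.20997535] [0.56562313 0.06555694 1.26720848] ((402.0247802734375, 39.23493957519531), (326.7937316894531, 32.24263000488281), 3.7983920574188232)
top red [387 217   7   8  45] [390.2 220.6] med [ 0.437 -0.271  0.115] zpct [0.113 0.115 0.118]
```

```bash
python3 - <<'E'
import cv2
p=cv2.imread("pics/top0.png");cv2.imwrite("pics/topc.png",cv2.resize(p[130:250,220:370],None,fx=5,fy=5,interpolation=cv2.INTER_CUBIC))
p=cv2.imread("pics/scene0.png");cv2.imwrite("pics/scenec.png",cv2.resize(p[170:310,240:360],None,fx=4,fy=4,interpolation=cv2.INTER_CUBIC))
E
```

```text
(no output)
```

View pics/topc.png

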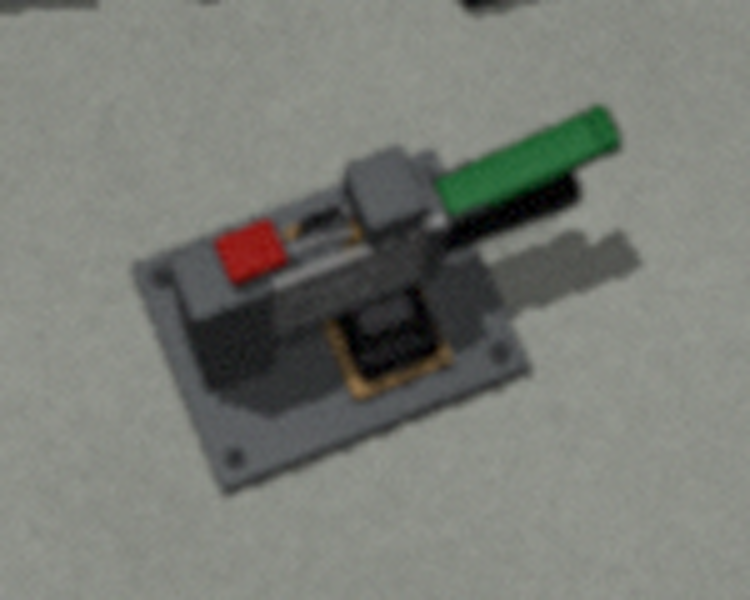

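View pics/scenec.png

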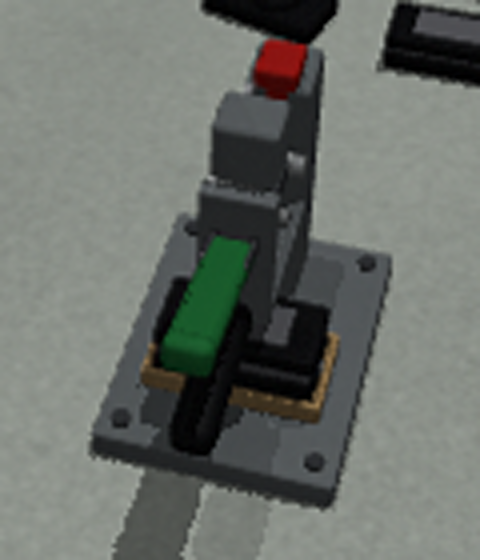

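```bash
python3 - <<'E'
from h import *
for n in ("scene","top"):
    p=cv2.imread(f"pics/{n}0.png");d=np.load(f"{n}_d.npy");cal=viewer.get_calibration(n)
    h=cv2.cvtColor(p,cv2.COLOR_BGR2HSV)
    g=((h[...,0]>45)&(h[...,0]<80)&(h[...,1]>130)&(h[...,2]>40))
    r=(((h[...,0]<8)|(h[...,0]>172))&(h[...,1]>150)&(h[...,2]>80))
    for nm,m,z0 in (("green",g,.181),("red",r,.216)):
        ys,xs=np.nonzero(m)
        P=np.array([W(cal,x,y,d[y,x]) for x,y in zip(xs,ys)])
        P=P[(np.abs(P[:,0]-.58)<.08)&(P[:,1]<.1)&(P[:,1]>-.2)&(abs(P[:,2]-z0)<(.02 if nm=="green" else .006))]
        rc=cv2.minAreaRect((P[:,:2]*1000).astype(np.float32))
        w,v=np.linalg.eigh(np.cov(P[:,:2].T))
        # fit line x = a+b*y , z=a+b*y
        print(n,nm,P.mean(0).round(4),rc,v[:,1],"z fit",np.polyfit(P[:,1],P[:,2],1))
    # cap & general heights: points near 0.234
    box=[(x,y) for y in range(130,250) for x in range(220,360)]
    P=np.array([W(cal,x,y,d[y,x]) for x,y in box if d[y,x]>0])
    c=P[(abs(P[:,2]-.234)<.004)&(abs(P[:,0]-.57)<.06)&(abs(P[:,1]+.02)<.06)]
    print(n,"cap",len(c),c.mean(0),cv2.minAreaRect((c[:,:2]*1000).astype(np.float32)) if len(c) else 0)
    if n=="top":
        c=P[(abs(P[:,2]-.020)<.004)];print("base",cv2.minAreaRect((c[:,:2]*1000).astype(np.float32)))
E
```

```text
scene green [ 0.6037 -0.1123  0.1811] ((599.7639770507812, -103.72355651855469), (26.598188400268555, 102.8031005859375), 17.549991607666016) [-0.30911539  0.95102454] z fit [-0.14028402  0.16532232]
scene red [0.5527 0.0463 0.2154] ((551.68310546875, 47.51033020019531), (24.882617950439453, 31.226688385009766), 19.394710540771484) [-0.29219857  0.95635767] z fit [0.00171478 0.2153453 ]
scene cap 186 [ 0.57506283 -0.02475914  0.23340697] ((573.9088134765625, -23.152359008789062), (37.59254837036133, 35.403770446777344), 20.963367462158203)
top green [ 0.5968 -0.1018  0.1805] ((595.5701904296875, -101.13491821289062), (25.833660125732422, 93.44568634033203), 16.617990493774414) [-0.29572108  0.95527433] z fit [-0.18723716  0.16146191]
top red [0.5499 0.0486 0.2157] ((550.3528442382812, 48.763397216796875), (24.946388244628906, 30.039161682128906), 17.207300186157227) [-0.29865319  0.95436171] z fit [-0.01791943  0.21656251]
top cap 179 [ 0.57168788 -0.02240334  0.23385421] ((572.7120971679688, -22.32508087158203), (37.76711654663086, 33.447593688964844), 17.062313079833984)
base ((612.5745849609375, -16.961151123046875), (230.2787628173828, 270.2300109863281), 17.618953704833984)
```

Both views agree on the geometry:
- Clamp yaw is about 17.3°.
- The ram axis is near (0.572,-0.020).
- The trigger point is near (0.600,-0.109), with a measured z of 0.181, which matches the 181 mm given.
- The release is near (0.551,0.048), with a measured z of 0.216, which also matches.

I'll lift, and spin +0.955 rad so tool y lies along the clamp's x. That keeps the wide gripper body clear of the cap.

Emit:
drive_tool:
  rows:
    - {"tz": -0.2,"spin": 1,"claw": 0}
    - {"tz": -0.2,"spin": 1,"claw": 0}
    - {"tz": -0.2,"spin": 1,"claw": 0}
    - {"tz": -0.2,"spin": 1,"claw": 0}
    - {"tz": -0.2,"spin": 1,"claw": 0}
    - {"tz": -0.2,"spin": 1,"claw": 0}
    - {"tz": -0.2,"spin": 1,"claw": 0}
    - {"tz": -0.2,"spin": 1,"claw": 0}
    - {"tz": -0.2,"spin": 1,"claw": 0}
    - {"tz": -0.2,"spin": 1,"claw": 0}
    - {"spin": 1,"claw": 0}
    - {"spin": 0.8,"claw": 0}
  newtons: 20

```text
$.rows[0]: bad value
```

Emit:
drive_tool:
  rows:
    - {"tx": 0,"ty": 0,"tz": -0.2,"spin": 1,"claw": 0}
    - {"tx": 0,"ty": 0,"tz": -0.2,"spin": 1,"claw": 0}
    - {"tx": 0,"ty": 0,"tz": -0.2,"spin": 1,"claw": 0}
    - {"tx": 0,"ty": 0,"tz": -0.2,"spin": 1,"claw": 0}
    - {"tx": 0,"ty": 0,"tz": -0.2,"spin": 1,"claw": 0}
    - {"tx": 0,"ty": 0,"tz": -0.2,"spin": 1,"claw": 0}
    - {"tx": 0,"ty": 0,"tz": -0.2,"spin": 1,"claw": 0}
    - {"tx": 0,"ty": 0,"tz": -0.2,"spin": 1,"claw": 0}
    - {"tx": 0,"ty": 0,"tz": -0.2,"spin": 1,"claw": 0}
    - {"tx": 0,"ty": 0,"tz": -0.2,"spin": 1,"claw": 0}
    - {"tx": 0,"ty": 0,"tz": 0,"spin": 1,"claw": 0}
    - {"tx": 0,"ty": 0,"tz": 0,"spin": 0.8,"claw": 0}
  newtons: 20

```text
time: 1.6
eef_pos: [0.185, 0.5703, 0.3513]
eef_rot: [0.002, 0.601, 0.799, -0.008]
contact_force: [0.1, 0.1, -0.1]
width: -0.0
```

Emit:
drive_tool:
  rows:
    - {"tx": -0.4,"ty": 0.1,"tz": 0,"spin": -0.25,"claw": 0}
    - {"tx": -0.8,"ty": 0.2,"tz": 0,"spin": 0,"claw": 0}
    - {"tx": -0.8,"ty": 0.2,"tz": 0,"spin": 0,"claw": 0}
    - {"tx": -0.8,"ty": 0.2,"tz": 0,"spin": 0,"claw": 0}
    - {"tx": -0.8,"ty": 0.2,"tz": 0,"spin": 0,"claw": 0}
    - {"tx": -0.8,"ty": 0.2,"tz": 0,"spin": 0,"claw": 0}
    - {"tx": -0.8,"ty": 0.2,"tz": 0,"spin": 0,"claw": 0}
    - {"tx": -0.8,"ty": 0.2,"tz": 0,"spin": 0,"claw": 0}
    - {"tx": -0.8,"ty": 0.2,"tz": 0,"spin": 0,"claw": 0}
    - {"tx": -0.8,"ty": 0.2,"tz": 0,"spin": 0,"claw": 0}
    - {"tx": -0.8,"ty": 0.2,"tz": 0,"spin": 0,"claw": 0}
    - {"tx": -0.8,"ty": 0.2,"tz": 0,"spin": 0,"claw": 0}
    - {"tx": -0.8,"ty": 0.2,"tz": 0,"spin": 0,"claw": 0}
    - {"tx": -0.8,"ty": 0.2,"tz": 0,"spin": 0,"claw": 0}
    - {"tx": 0,"ty": 0,"tz": 0,"spin": 0,"claw": 0}

```text
time: 3.48
eef_pos: [0.5415, -0.0186, 0.3494]
eef_rot: [-0.0, 0.592, 0.806, -0.014]
contact_force: [-0.2, 0.7, -1.5]
width: 0.0005
```

Emit:
drive_tool:
  rows:
    - {"tx": -0.6,"ty": 0.16,"tz": 0,"spin": 0,"claw": 0}
    - {"tx": -0.6,"ty": 0.16,"tz": 0,"spin": 0,"claw": 0}
    - {"tx": -0.5,"ty": 0.16,"tz": 0,"spin": 0,"claw": 0}
    - {"tx": 0,"ty": 0,"tz": 0,"spin": 0,"claw": 0}

```text
time: 3.98
eef_pos: [0.6001, -0.1061, 0.3496]
eef_rot: [-0.002, 0.591, 0.807, -0.014]
contact_force: [-0.5, 0.0, -0.4]
width: 0.0004
```

```bash
cat > st.py <<'E'
from h import *
from scipy.spatial.transform import Rotation as Ro
def rel(P=(0.600,-0.109,0.181)):
    s=manip.get_state();q=s["eef_rot"];R=Ro.from_quat([q[1],q[2],q[3],q[0]]).as_matrix()
    tip=s["eef_pos"]+R[:,2]*0.014
    print("t",s["time"],"tip",tip.round(4),"tilt z",R[:2,2].round(4),"yaw",np.degrees(np.arctan2(R[1,1],R[0,1])).round(1),"err(tool,m)",(R.T@(np.array(P)-tip)).round(4),"F",s["contact_force"].round(2))
    return s,R
E
python3 - <<'E'
from st import *
s,R=rel()
p,d=viewer.capture("wrist");cv2.imwrite("pics/wrist1.png",p);np.save("wrist1_d.npy",d)
cal=viewer.get_calibration("wrist");print(cal)
E
```

```text
t 3.975 tip [ 0.5998 -0.1064  0.3356] tilt z [-0.0193 -0.0206] yaw 17.6 err(tool,m) [-0.0004  0.0032  0.1546] F [-0.46  0.05 -0.44]
{'fov_y': 65.19456362774876, 'cx': 278.90598462708965, 'cy': 207.8421871907374, 'k1': -0.03321390812680689, 'tool_from_camera': array([[ 1.15550534e-04, -9.69500467e-01, -2.45089435e-01,
         6.70964189e-02],
       [ 9.99999984e-01,  1.45755619e-04, -1.05102893e-04,
         1.04867012e-03],
       [ 1.37620466e-04, -2.45089418e-01,  9.69500468e-01,
        -1.48601209e-01],
       [ 0.00000000e+00,  0.00000000e+00,  0.00000000e+00,
         1.00000000e+00]])}
```

View pics/wrist1.png

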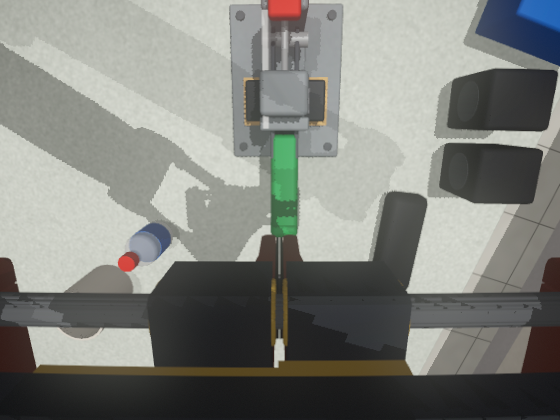

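The wrist view shows the trigger at (285,133-235) and the closed fingers at about (280,250), nearly in line with the paddle. I'll check this in numbers.

```bash
python3 - <<'E'
from st import *
s,R=rel()
cal=viewer.get_calibration("wrist");T=cal["tool_from_camera"]
p=cv2.imread("pics/wrist1.png");d=np.load("wrist1_d.npy");h=cv2.cvtColor(p,cv2.COLOR_BGR2HSV)
def pts(m):
    ys,xs=np.nonzero(m);C=np.array([ray(cal,x,y)*d[y,x] for x,y in zip(xs,ys)]);return (R@(T[:3,:3]@C.T+T[:3,3:])).T+s["eef_pos"]
g=((h[...,0]>45)&(h[...,0]<80)&(h[...,1]>130)&(h[...,2]>40));g[240:]=0
P=pts(g);P=P[abs(P[:,2]-.181)<.02];print("green",P.mean(0),cv2.minAreaRect((P[:,:2]*1000).astype(np.float32)),np.polyfit(P[:,1],P[:,2],1))
r=(((h[...,0]<8)|(h[...,0]>172))&(h[...,1]>150)&(h[...,2]>80));r[30:]=0
P=pts(r);P=P[abs(P[:,2]-.216)<.01];print("red",P.mean(0),cv2.minAreaRect((P[:,:2]*1000).astype(np.float32)))
m=np.zeros(g.shape,bool);m[60:125,255:315]=1
P=pts(m);P=P[abs(P[:,2]-.234)<.005];print("cap",P.mean(0),cv2.minAreaRect((P[:,:2]*1000).astype(np.float32)))
E
```

```text
t 4.025 tip [ 0.5994 -0.1054  0.3363] tilt z [-0.0185 -0.0204] yaw 17.7 err(tool,m) [-0.0015  0.0032  0.1553] F [ 1.03  0.31 -0.12]
green [ 0.59207739 -0.07882633  0.17793786] ((599.5076904296875, -96.74112701416016), (22.603490829467773, 94.39070892333984), 17.745891571044922) [-0.18852178  0.16307738]
red [0.55514577 0.04163699 0.21693909] ((555.1076049804688, 41.755943298339844), (24.164297103881836, 11.81344985961914), 18.530025482177734)
cap [ 0.57424758 -0.01956945  0.23479532] ((574.1630249023438, -19.556528091430664), (38.04364013671875, 33.97716522216797), 17.38519859313965)
```

Emit:
drive_tool:
  rows:
    - {"tx": 0,"ty": 0.07,"tz": 0.4,"spin": 0,"claw": 0}
    - {"tx": 0,"ty": 0,"tz": 0.6,"spin": 0,"claw": 0}
    - {"tx": 0,"ty": 0,"tz": 0.6,"spin": 0,"claw": 0}
    - {"tx": 0,"ty": 0,"tz": 0.4,"spin": 0,"claw": 0}
    - {"tx": 0,"ty": 0,"tz": 0.2,"spin": 0,"claw": 0}
    - {"tx": 0,"ty": 0,"tz": 0,"spin": 0,"claw": 0}

```text
time: 4.78
eef_pos: [0.5988, -0.0965, 0.2195]
eef_rot: [0.001, 0.586, 0.81, -0.011]
contact_force: [-0.0, 0.2, -0.2]
width: 0.0005
```

```bash
python3 - <<'E'
from st import *
rel((.601,-.108,.181))
E
```

```text
t 4.775 tip [ 0.5986 -0.0968  0.2055] tilt z [-0.012  -0.0189] yaw 18.2 err(tool,m) [-0.011  -0.0008  0.0247] F [-0.04  0.18 -0.23]
```

Emit:
drive_tool:
  rows:
    - {"tx": -0.18,"ty": 0,"tz": 0.1,"spin": 0.15,"claw": 0}
    - {"tx": 0,"ty": 0,"tz": 0.1,"spin": 0,"claw": 0}
    - {"tx": 0,"ty": 0,"tz": 0,"spin": 0,"claw": 0}
    - {"tx": 0,"ty": 0,"tz": 0,"spin": 0,"claw": 0}

```text
time: 5.28
eef_pos: [0.6033, -0.1078, 0.2106]
eef_rot: [0.003, 0.592, 0.806, -0.01]
contact_force: [-0.1, -0.5, -0.3]
width: 0.0006
```

```bash
python3 - <<'E'
from st import *
rel((.601,-.108,.181))
E
```

```text
t 5.275 tip [ 0.6032 -0.1081  0.1966] tilt z [-0.0068 -0.02  ] yaw 17.4 err(tool,m) [ 0.001  -0.0019  0.0156] F [-0.09 -0.47 -0.32]
```

```bash
python3 - <<'E'
from st import *
# wrist1 pose
pos=np.array([0.5995,-0.1058,0.3499]);q=[-0.002,0.591,0.807,-0.014];R=Ro.from_quat([q[1],q[2],q[3],q[0]]).as_matrix()
cal=viewer.get_calibration("wrist");T=cal["tool_from_camera"]
d=np.load("wrist1_d.npy")
def hh(x,y,c,d): return (R@(T[:3,:3]@(ray(c,x,y)*d[y,x])+T[:3,3])+pos)[2]
for y in (84,92,100,108,116): print(y,[round(hh(x,y,cal,d),4) for x in (238,248,252,256,310,314,318,322,326,334)])
for n,b in (("scene",None),("top",None)):
    c=viewer.get_calibration(n);D=np.load(n+"_d.npy");P=[]
    P=np.array([W(c,x,y,D[y,x]) for y in range(130,300) for x in range(220,360) if D[y,x]>0])
    dx=P[:,0]-.573;dy=P[:,1]+.0205;a=np.radians(17.4);lx=dx*np.cos(a)+dy*np.sin(a);ly=-dx*np.sin(a)+dy*np.cos(a)
    m=(abs(lx)<.047)&(abs(lx)>.028)&(abs(ly)<.022);print(n,np.histogram(P[m,2],bins=np.arange(.02,.09,.002)))
E
```

```text
84 [np.float64(0.0198), np.float64(0.0665), np.float64(0.0667), np.float64(0.0656), np.float64(0.0677), np.float64(0.0667), np.float64(0.0658), np.float64(0.0667), np.float64(0.0341), np.float64(0.0207)]
92 [np.float64(0.0215), np.float64(0.0654), np.float64(0.0674), np.float64(0.0688), np.float64(0.0668), np.float64(0.065), np.float64(0.0667), np.float64(0.0667), np.float64(0.034), np.float64(0.0211)]
100 [np.float64(0.0208), np.float64(0.0666), np.float64(0.0664), np.float64(0.0681), np.float64(0.0684), np.float64(0.0663), np.float64(0.0648), np.float64(0.0653), np.float64(0.0349), np.float64(0.021)]
108 [np.float64(0.0202), np.float64(0.0658), np.float64(0.0672), np.float64(0.0685), np.float64(0.0687), np.float64(0.0673), np.float64(0.0679), np.float64(0.0658), np.float64(0.0326), np.float64(0.0216)]
116 [np.float64(0.0216), np.float64(0.0661), np.float64(0.067), np.float64(0.0683), np.float64(0.0656), np.float64(0.0665), np.float64(0.0657), np.float64(0.0664), np.float64(0.0214), np.float64(0.0207)]
scene (array([ 0,  0,  0,  0,  0,  1,  0,  2,  3,  1,  2,  6,  7,  4,  4,  1,  1,
        0,  2,  1,  2, 12, 69, 58,  8,  0,  0,  0,  0,  0,  0,  0,  0,  0]), array([0.02 , 0.022, 0.024, 0.026, 0.028, 0.03 , 0.032, 0.034, 0.036,
       0.038, 0.04 , 0.042, 0.044, 0.046, 0.048, 0.05 , 0.052, 0.054,
       0.056, 0.058, 0.06 , 0.062, 0.064, 0.066, 0.068, 0.07 , 0.072,
       0.074, 0.076, 0.078, 0.08 , 0.082, 0.084, 0.086, 0.088]))
top (array([ 0,  0,  0,  0,  0,  0,  0,  0,  0,  0,  0,  0,  0,  0,  0,  0,  0,
        0,  0,  0,  8, 14, 33, 36, 19,  3,  1,  0,  0,  0,  0,  0,  0,  0]), array([0.02 , 0.022, 0.024, 0.026, 0.028, 0.03 , 0.032, 0.034, 0.036,
       0.038, 0.04 , 0.042, 0.044, 0.046, 0.048, 0.05 , 0.052, 0.054,
       0.056, 0.058, 0.06 , 0.062, 0.064, 0.066, 0.068, 0.07 , 0.072,
       0.074, 0.076, 0.078, 0.08 , 0.082, 0.084, 0.086, 0.088]))
```

Emit:
drive_tool:
  rows:
    - {"tx": 0,"ty": 0,"tz": 0.2,"spin": 0,"claw": 0}
    - {"tx": 0,"ty": 0,"tz": 0.1,"spin": 0,"claw": 0}
    - {"tx": 0,"ty": 0,"tz": 0.15,"spin": 0,"claw": 0}
    - {"tx": 0,"ty": 0,"tz": 0.15,"spin": 0,"claw": 0}

```text
time: 5.78
eef_pos: [0.6039, -0.1095, 0.1744]
eef_rot: [0.005, 0.592, 0.806, -0.01]
contact_force: [-0.6, -1.9, 5.8]
width: 0.0005
```

```bash
python3 - <<'E'
from st import *
rel((.601,-.108,.134))
E
```

```text
t 5.775 tip [ 0.6039 -0.1098  0.1604] tilt z [-0.0028 -0.0222] yaw 17.4 err(tool,m) [ 0.0031 -0.002   0.0264] F [-0.55 -1.86  5.79]
```

Emit:
drive_tool:
  rows:
    - {"tx": 0,"ty": 0,"tz": 0.15,"spin": 0,"claw": 0}
    - {"tx": 0,"ty": 0,"tz": 0.15,"spin": 0,"claw": 0}
    - {"tx": 0,"ty": 0,"tz": 0.1,"spin": 0,"claw": 0}
    - {"tx": 0,"ty": 0,"tz": 0,"spin": 0,"claw": 0}

```text
time: 6.28
eef_pos: [0.6038, -0.1092, 0.151]
eef_rot: [0.006, 0.592, 0.806, -0.009]
contact_force: [-0.1, -0.8, 2.8]
width: 0.0006
```

```bash
python3 - <<'E'
from st import *
rel((.601,-.108,.134))
E
```

```text
t 6.275 tip [ 0.6038 -0.1095  0.137 ] tilt z [-0.0006 -0.0211] yaw 17.4 err(tool,m) [ 0.0023 -0.0022  0.003 ] F [-0.06 -0.84  2.82]
```

Emit:
drive_tool:
  rows:
    - {"tx": 0,"ty": 0,"tz": 0.07,"spin": 0,"claw": 0}
    - {"tx": 0,"ty": 0,"tz": 0,"spin": 0,"claw": 0}

```text
time: 6.52
eef_pos: [0.6038, -0.1089, 0.1474]
eef_rot: [0.006, 0.592, 0.806, -0.008]
contact_force: [-0.6, -0.5, 3.9]
width: 0.0006
```

Emit:
drive_tool:
  rows:
    - {"tx": 0,"ty": 0,"tz": -0.2,"spin": 0,"claw": 0}
    - {"tx": 0,"ty": 0,"tz": -0.25,"spin": 0,"claw": 0}
    - {"tx": 0,"ty": 0,"tz": -0.25,"spin": 0,"claw": 0}
    - {"tx": 0,"ty": 0,"tz": -0.25,"spin": 0,"claw": 0}
    - {"tx": 0,"ty": 0,"tz": 0,"spin": 0,"claw": 0}

```text
time: 7.15
eef_pos: [0.6039, -0.1077, 0.2087]
eef_rot: [0.006, 0.592, 0.806, -0.008]
contact_force: [0.2, 0.4, -0.0]
width: 0.0002
```

```bash
python3 - <<'E'
from st import *
rel((.601,-.108,.181))
p,d=viewer.capture("scene");cv2.imwrite("pics/s2.png",cv2.resize(p[170:310,240:360],None,fx=4,fy=4,interpolation=cv2.INTER_CUBIC))
E
```

```text
t 7.15 tip [ 0.6039 -0.108   0.1947] tilt z [ 0.0003 -0.0207] yaw 17.5 err(tool,m) [ 0.0011 -0.0027  0.0137] F [ 0.23  0.43 -0.04]
```

View pics/s2.png

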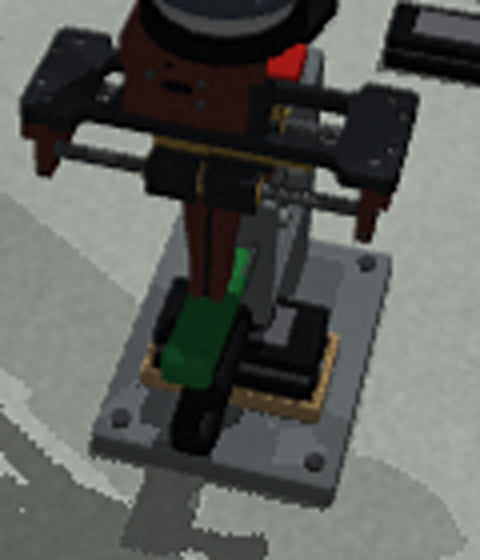

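Emit:
drive_tool:
  rows:
    - {"tx": 0,"ty": -0.03,"tz": 0.2,"spin": 0,"claw": 0}
    - {"tx": 0,"ty": 0,"tz": 0.1,"spin": 0,"claw": 0}
    - {"tx": 0,"ty": 0,"tz": 0.15,"spin": 0,"claw": 0}
    - {"tx": 0,"ty": 0,"tz": 0.15,"spin": 0,"claw": 0}
    - {"tx": 0,"ty": 0,"tz": 0.15,"spin": 0,"claw": 0}
    - {"tx": 0,"ty": 0,"tz": 0.15,"spin": 0,"claw": 0}
    - {"tx": 0,"ty": 0,"tz": 0.1,"spin": 0,"claw": 0}
    - {"tx": 0,"ty": 0,"tz": 0.04,"spin": 0,"claw": 0}
    - {"tx": 0,"ty": 0,"tz": 0,"spin": 0,"claw": 0}

```text
time: 8.32
eef_pos: [0.6016, -0.1089, 0.1469]
eef_rot: [0.008, 0.591, 0.806, -0.007]
contact_force: [-0.8, -0.6, 5.7]
width: -0.0002
```

```bash
python3 - <<'E'
from st import *
rel((.601,-.108,.1335))
E
```

```text
t 8.325 tip [ 0.6017 -0.1092  0.1329] tilt z [ 0.0042 -0.02  ] yaw 17.5 err(tool,m) [ 0.0013 -0.0003 -0.0007] F [-0.79 -0.63  5.69]
```

Emit:
drive_tool:
  rows:
    - {"tx": 0,"ty": 0,"tz": -0.2,"spin": 0,"claw": 0}
    - {"tx": 0,"ty": 0,"tz": -0.25,"spin": 0,"claw": 0}
    - {"tx": 0,"ty": 0,"tz": -0.25,"spin": 0,"claw": 0}
    - {"tx": 0,"ty": 0,"tz": -0.25,"spin": 0,"claw": 0}
    - {"tx": 0,"ty": 0,"tz": 0,"spin": 0,"claw": 0}
    - {"tx": 0,"ty": 0,"tz": 0,"spin": 0,"claw": 0}

```text
time: 9.07
eef_pos: [0.601, -0.1071, 0.2062]
eef_rot: [0.006, 0.591, 0.806, -0.007]
contact_force: [-0.4, -0.3, 0.4]
width: 0.0003
```

Emit:
drive_tool:
  rows:
    - {"tx": 0,"ty": 0,"tz": 0.2,"spin": 0,"claw": 0}
    - {"tx": 0,"ty": 0,"tz": 0.1,"spin": 0,"claw": 0}
    - {"tx": 0,"ty": 0,"tz": 0.15,"spin": 0,"claw": 0}
    - {"tx": 0,"ty": 0,"tz": 0.15,"spin": 0,"claw": 0}
    - {"tx": 0,"ty": 0,"tz": 0,"spin": 0,"claw": 0}

```text
time: 9.7
eef_pos: [0.6013, -0.1088, 0.1684]
eef_rot: [0.008, 0.592, 0.806, -0.007]
contact_force: [-0.0, 0.3, 4.7]
width: 0.0005
```

```bash
python3 - <<'E'
from st import *
rel((.601,-.108,.1335))
E
```

```text
t 9.7 tip [ 0.6014 -0.1091  0.1544] tilt z [ 0.0042 -0.0206] yaw 17.5 err(tool,m) [ 0.0016 -0.      0.0209] F [-0.03  0.26  4.74]
```

Emit:
drive_tool:
  rows:
    - {"tx": 0,"ty": 0,"tz": 0.1,"spin": 0,"claw": 0}
    - {"tx": 0,"ty": 0,"tz": 0.1,"spin": 0,"claw": 0}
    - {"tx": 0,"ty": 0,"tz": 0,"spin": 0,"claw": 0}

```text
time: 10.07
eef_pos: [0.6013, -0.1088, 0.1591]
eef_rot: [0.009, 0.591, 0.806, -0.006]
contact_force: [-1.2, -0.3, 5.1]
width: 0.0006
```

Emit:
drive_tool:
  rows:
    - {"tx": 0,"ty": 0,"tz": 0.06,"spin": 0,"claw": 0}
    - {"tx": 0,"ty": 0,"tz": 0,"spin": 0,"claw": 0}

```text
time: 10.32
eef_pos: [0.6013, -0.1087, 0.1571]
eef_rot: [0.01, 0.591, 0.806, -0.006]
contact_force: [-1.7, -0.4, 6.4]
width: 0.0006
```

Emit:
drive_tool:
  rows:
    - {"tx": 0,"ty": 0,"tz": 0.05,"spin": 0,"claw": 0}
    - {"tx": 0,"ty": 0,"tz": 0,"spin": 0,"claw": 0}

```text
time: 10.58
eef_pos: [0.6012, -0.1086, 0.156]
eef_rot: [0.01, 0.591, 0.806, -0.005]
contact_force: [-1.3, -0.4, 4.4]
width: 0.0004
```

Emit:
drive_tool:
  rows:
    - {"tx": 0,"ty": 0,"tz": 0.1,"spin": 0,"claw": 0}
    - {"tx": 0,"ty": 0,"tz": 0,"spin": 0,"claw": 0}

```text
time: 10.82
eef_pos: [0.6011, -0.1084, 0.1523]
eef_rot: [0.011, 0.591, 0.806, -0.005]
contact_force: [-1.6, -0.3, 5.9]
width: 0.0007
```

Emit:
drive_tool:
  rows:
    - {"tx": 0,"ty": 0,"tz": 0.1,"spin": 0,"claw": 0}
    - {"tx": 0,"ty": 0,"tz": 0,"spin": 0,"claw": 0}

```text
time: 11.08
eef_pos: [0.6011, -0.1081, 0.1486]
eef_rot: [0.012, 0.591, 0.806, -0.004]
contact_force: [-1.4, -0.3, 4.7]
width: 0.0008
```

Emit:
drive_tool:
  rows:
    - {"tx": 0,"ty": 0,"tz": 0.05,"spin": 0,"claw": 0}
    - {"tx": 0,"ty": 0,"tz": 0,"spin": 0,"claw": 0}

```text
time: 11.32
eef_pos: [0.6011, -0.108, 0.1477]
eef_rot: [0.013, 0.591, 0.806, -0.003]
contact_force: [-1.8, 1.0, 7.4]
width: 0.0004
```

```bash
python3 - <<'E'
from st import *
rel((.601,-.108,.1335))
E
```

```text
t 11.325 tip [ 0.6013 -0.1083  0.1337] tilt z [ 0.0163 -0.0202] yaw 17.5 err(tool,m) [ 0.0003 -0.0002  0.0002] F [-1.78  0.97  7.41]
```

Emit:
drive_tool:
  rows:
    - {"tx": 0,"ty": 0,"tz": -0.2,"spin": 0,"claw": 0}
    - {"tx": 0,"ty": 0,"tz": -0.25,"spin": 0,"claw": 0}
    - {"tx": 0,"ty": 0,"tz": -0.25,"spin": 0,"claw": 0}
    - {"tx": 0,"ty": 0,"tz": -0.25,"spin": 0,"claw": 0}
    - {"tx": 0,"ty": 0,"tz": 0,"spin": 0,"claw": 0}
    - {"tx": 0,"ty": 0,"tz": 0,"spin": 0,"claw": 0}

```text
time: 12.08
eef_pos: [0.5999, -0.1064, 0.2079]
eef_rot: [0.012, 0.591, 0.807, -0.003]
contact_force: [-1.1, -0.1, 0.6]
width: 0.0002
```

```bash
python3 - <<'E'
from st import *
rel((.601,-.108,.181))
for n in ("scene",):
    c=viewer.get_calibration(n);_,D=viewer.capture(n)
    P=np.array([W(c,x,y,D[y,x]) for y in range(130,300) for x in range(220,360) if D[y,x]>0])
    dx=P[:,0]-.573;dy=P[:,1]+.0205;a=np.radians(17.4);lx=dx*np.cos(a)+dy*np.sin(a);ly=-dx*np.sin(a)+dy*np.cos(a)
    m=(abs(lx)<.047)&(abs(lx)>.028)&(abs(ly)<.022);h,b=np.histogram(P[m,2],bins=np.arange(.04,.08,.002));print(dict(zip(b.round(3),h)))
E
```

```text
t 12.075 tip [ 0.6002 -0.1067  0.1939] tilt z [ 0.0158 -0.0194] yaw 17.5 err(tool,m) [-0.0012  0.0003  0.0129] F [-1.09 -0.12  0.59]
{np.float64(0.04): np.int64(2), np.float64(0.042): np.int64(0), np.float64(0.044): np.int64(2), np.float64(0.046): np.int64(1), np.float64(0.048): np.int64(0), np.float64(0.05): np.int64(3), np.float64(0.052): np.int64(0), np.float64(0.054): np.int64(10), np.float64(0.056): np.int64(63), np.float64(0.058): np.int64(61), np.float64(0.06): np.int64(10), np.float64(0.062): np.int64(0), np.float64(0.064): np.int64(0), np.float64(0.066): np.int64(0), np.float64(0.068): np.int64(0), np.float64(0.07): np.int64(0), np.float64(0.072): np.int64(0), np.float64(0.074): np.int64(0), np.float64(0.076): np.int64(0)}
```

Emit:
drive_tool:
  rows:
    - {"tx": 0,"ty": 0,"tz": 0.2,"spin": 0,"claw": 0}
    - {"tx": 0,"ty": 0,"tz": 0.1,"spin": 0,"claw": 0}
    - {"tx": 0,"ty": 0,"tz": 0.15,"spin": 0,"claw": 0}
    - {"tx": 0,"ty": 0,"tz": 0,"spin": 0,"claw": 0}

```text
time: 12.62
eef_pos: [0.6004, -0.1077, 0.1786]
eef_rot: [0.013, 0.591, 0.806, -0.004]
contact_force: [-1.3, 0.2, 5.3]
width: 0.0006
```

Emit:
drive_tool:
  rows:
    - {"tx": 0,"ty": 0,"tz": 0.06,"spin": 0,"claw": 0}
    - {"tx": 0,"ty": 0,"tz": 0,"spin": 0,"claw": 0}

```text
time: 12.88
eef_pos: [0.6005, -0.1078, 0.1772]
eef_rot: [0.014, 0.591, 0.806, -0.003]
contact_force: [-1.6, 0.7, 6.0]
width: 0.0006
```

Emit:
drive_tool:
  rows:
    - {"tx": 0,"ty": 0,"tz": 0.06,"spin": 0,"claw": 0}
    - {"tx": 0,"ty": 0,"tz": 0,"spin": 0,"claw": 0}

```text
time: 13.12
eef_pos: [0.6004, -0.1079, 0.1765]
eef_rot: [0.015, 0.591, 0.806, -0.003]
contact_force: [-2.5, 0.8, 6.6]
width: 0.0005
```

Emit:
drive_tool:
  rows:
    - {"tx": 0,"ty": 0,"tz": 0.08,"spin": 0,"claw": 0}
    - {"tx": 0,"ty": 0,"tz": 0.05,"spin": 0,"claw": 0}

```text
time: 13.38
eef_pos: [0.6005, -0.1081, 0.1726]
eef_rot: [0.017, 0.591, 0.806, -0.002]
contact_force: [-4.0, 0.7, 10.5]
width: 0.0004
```

Emit:
drive_tool:
  rows:
    - {"tx": 0,"ty": 0,"tz": 0.08,"spin": 0,"claw": 0}
    - {"tx": 0,"ty": 0,"tz": 0.05,"spin": 0,"claw": 0}

```text
time: 13.62
eef_pos: [0.6006, -0.1083, 0.1696]
eef_rot: [0.019, 0.591, 0.806, -0.001]
contact_force: [-4.0, 0.5, 11.8]
width: 0.0002
```

```bash
python3 - <<'E'
from st import *
for i in range(3):
    viewer.capture("scene"); rel((.601,-.108,.181))
E
```

```text
t 13.675 tip [ 0.6009 -0.1086  0.1556] tilt z [ 0.0286 -0.0237] yaw 17.5 err(tool,m) [-0.0003  0.0007 -0.0254] F [-5.21  0.34 12.19]
t 13.725 tip [ 0.601  -0.1086  0.1557] tilt z [ 0.0287 -0.0237] yaw 17.5 err(tool,m) [-0.0002  0.0007 -0.0253] F [-5.2   0.84 11.64]
t 13.775 tip [ 0.6009 -0.1086  0.1558] tilt z [ 0.0286 -0.0236] yaw 17.5 err(tool,m) [-0.0003  0.0007 -0.0252] F [-3.94 -0.49 10.85]
```

Emit:
drive_tool:
  rows:
    - {"tx": 0,"ty": 0,"tz": -0.15,"spin": 0,"claw": 0}
    - {"tx": 0,"ty": 0,"tz": -0.08,"spin": 0,"claw": 0}
    - {"tx": 0,"ty": 0,"tz": 0,"spin": 0,"claw": 0}

```text
time: 14.15
eef_pos: [0.6001, -0.1072, 0.1849]
eef_rot: [0.019, 0.591, 0.806, -0.0]
contact_force: [-0.5, -0.9, 1.2]
width: 0.0004
```

```bash
python3 - <<'E'
from st import *
for i in range(2):
    viewer.capture("wrist"); rel((.601,-.108,.181))
E
```

```text
t 14.2 tip [ 0.6006 -0.1076  0.1706] tilt z [ 0.0301 -0.0227] yaw 17.5 err(tool,m) [-0.0008  0.0005 -0.0104] F [1.17 0.13 1.47]
t 14.25 tip [ 0.6006 -0.1076  0.1704] tilt z [ 0.0299 -0.0227] yaw 17.5 err(tool,m) [-0.0008  0.0005 -0.0106] F [ 1.05 -0.61  0.76]
```

Emit:
drive_tool:
  rows:
    - {"tx": 0,"ty": 0,"tz": 0.1,"spin": 0,"claw": 0}

```text
time: 14.38
eef_pos: [0.6005, -0.1078, 0.1787]
eef_rot: [0.019, 0.591, 0.806, -0.0]
contact_force: [-1.2, -2.6, 7.6]
width: 0.0007
```

```bash
cat > r.py <<'E'
from st import *
F=[];Z=[]
for i in range(4):
    viewer.capture("scene"); s=manip.get_state();F.append(s["contact_force"]);q=s["eef_pos"];Z.append(q[2])
print(s["time"],"depth mm",(.181-(np.array(Z)-.014))*1000,"Fz",np.array(F)[:,2].round(2),"mean",np.mean(F,0).round(2))
E
python3 r.py
```

```text
14.575 depth mm [17.38292308 16.93022757 16.51496576 16.30734953] Fz [7.64 6.67 7.12 5.82] mean [-0.77 -0.94  6.81]
```

Emit:
drive_tool:
  rows:
    - {"tx": 0,"ty": 0,"tz": 0.1,"spin": 0,"claw": 0}

```text
time: 14.7
eef_pos: [0.6006, -0.1082, 0.1739]
eef_rot: [0.02, 0.591, 0.806, -0.0]
contact_force: [-3.4, -0.1, 9.8]
width: 0.0007
```

```bash
python3 r.py
```

```text
14.9 depth mm [21.93866246 21.63937471 21.35170846 21.21066942] Fz [10.31  9.05  9.64  8.37] mean [-1.86 -0.27  9.34]
```

```bash
cat > r.py <<'E'
from st import *
c=viewer.get_calibration("scene")
def red():
    p,d=viewer.capture("scene");h=cv2.cvtColor(p,cv2.COLOR_BGR2HSV)
    r=(((h[...,0]<8)|(h[...,0]>172))&(h[...,1]>150)&(h[...,2]>80));r[:170]=0;r[215:]=0;r[:,:290]=0;r[:,330:]=0
    ys,xs=np.nonzero(r);P=np.array([W(c,x,y,d[y,x]) for x,y in zip(xs,ys)]+[[0,0,0]])
    P=P[(P[:,2]>.2)&(P[:,2]<.23)];return P[:,2]
if __name__=="__main__":
    F=[];Z=[];A=[]
    for i in range(3):
        A.append(red()); s=manip.get_state();F.append(s["contact_force"]);Z.append(s["eef_pos"][2])
    a=np.concatenate(A)
    print(s["time"],"depth mm",((.195-np.array(Z))*1000).round(1),"Fz",np.array(F)[:,2].round(2),"mean",np.mean(F,0).round(2),"red n",len(a),"z",np.median(a).round(4),np.mean(a).round(4))
E
python3 r.py
python3 - <<'E'
from h import *
c=viewer.get_calibration("scene")
p=cv2.imread("pics/scene0.png");d=np.load("scene_d.npy");h=cv2.cvtColor(p,cv2.COLOR_BGR2HSV)
r=(((h[...,0]<8)|(h[...,0]>172))&(h[...,1]>150)&(h[...,2]>80));r[:170]=0;r[215:]=0;r[:,:290]=0;r[:,330:]=0
ys,xs=np.nonzero(r);P=np.array([W(c,x,y,d[y,x]) for x,y in zip(xs,ys)]);P=P[(P[:,2]>.2)&(P[:,2]<.23)]
print(len(P),np.median(P[:,2]),P[:,2].mean())
E
```

```text
15.05 depth mm [21.1 21.1 21.1] Fz [9.29 9.7  8.55] mean [-3.22 -0.18  9.18] red n 104 z 0.2144 0.2142
92 0.21547319913338703 0.21542475149229584
```

Emit:
drive_tool:
  rows:
    - {"tx": 0,"ty": 0,"tz": 0.08,"spin": 0,"claw": 0}

```text
time: 15.18
eef_pos: [0.6007, -0.1084, 0.1708]
eef_rot: [0.021, 0.591, 0.806, -0.0]
contact_force: [-4.6, 1.0, 10.9]
width: 0.0006
```

```bash
python3 r.py
```

```text
15.325 depth mm [24.8 24.6 24.5] Fz [11.3  10.9  11.28] mean [-3.4   0.41 11.16] red n 108 z 0.2134 0.2133
```

Emit:
drive_tool:
  rows:
    - {"tx": 0.02,"ty": 0.01,"tz": 0.06,"spin": 0,"claw": 0}

```text
time: 15.45
eef_pos: [0.6007, -0.1083, 0.1689]
eef_rot: [0.022, 0.592, 0.806, -0.001]
contact_force: [-5.9, -5.2, 11.5]
width: 0.0003
```

```bash
python3 r.py
```

```text
15.6 depth mm [26.7 26.8 26.9] Fz [7.52 9.06 9.39] mean [-2.88 -3.22  8.66] red n 98 z 0.2144 0.2143
```

The red pad dropped back from 2.1 mm to about 1 mm and the felt force fell from 11.2 N to about 9 N, so the next tooth clicked in at an estimated squeeze of around 20 N. I'll take the hand off and head for the release.

Emit:
drive_tool:
  rows:
    - {"tx": 0,"ty": 0,"tz": -0.3,"spin": 0,"claw": 0}
    - {"tx": 0,"ty": 0,"tz": -0.4,"spin": 0,"claw": 0}
    - {"tx": 0,"ty": 0,"tz": -0.6,"spin": 0,"claw": 0}
    - {"tx": 0,"ty": 0,"tz": -0.6,"spin": 0,"claw": 0}

```text
time: 16.1
eef_pos: [0.5952, -0.1045, 0.2797]
eef_rot: [0.016, 0.592, 0.806, -0.003]
contact_force: [0.2, -0.9, 0.4]
width: 0.0002
```

```bash
python3 - <<'E'
from st import *
rel((.552,.047,.216))
E
```

```text
t 16.1 tip [ 0.5956 -0.1049  0.2657] tilt z [ 0.0227 -0.023 ] yaw 17.4 err(tool,m) [0.1593 0.0032 0.0452] F [ 0.2  -0.86  0.36]
```

Emit:
drive_tool:
  rows:
    - {"tx": 0.4,"ty": 0.05,"tz": 0,"spin": 0,"claw": 0}
    - {"tx": 0.8,"ty": 0,"tz": 0,"spin": 0,"claw": 0}
    - {"tx": 0.8,"ty": 0,"tz": 0,"spin": 0,"claw": 0}
    - {"tx": 0.6,"ty": 0,"tz": 0,"spin": 0,"claw": 0}

```text
time: 16.6
eef_pos: [0.5513, 0.0473, 0.2781]
eef_rot: [0.017, 0.593, 0.805, -0.002]
contact_force: [-0.3, -0.5, -0.3]
width: 0.0005
```

```bash
python3 - <<'E'
from st import *
rel((.552,.047,.216))
E
```

```text
t 16.6 tip [0.5517 0.047  0.2641] tilt z [ 0.0251 -0.0226] yaw 17.2 err(tool,m) [ 0.0013 -0.0005  0.0481] F [-0.27 -0.48 -0.33]
```

Emit:
drive_tool:
  rows:
    - {"tx": 0,"ty": 0,"tz": 0.3,"spin": 0,"claw": 0}
    - {"tx": 0,"ty": 0,"tz": 0.3,"spin": 0,"claw": 0}

```text
time: 16.85
eef_pos: [0.5518, 0.0498, 0.243]
eef_rot: [0.017, 0.592, 0.806, -0.0]
contact_force: [0.2, -0.5, -0.2]
width: 0.0001
```

```bash
python3 - <<'E'
from st import *
rel((.552,.047,.216))
E
```

```text
t 16.85 tip [0.5521 0.0495 0.229 ] tilt z [ 0.0274 -0.0212] yaw 17.5 err(tool,m) [-0.002  -0.0012  0.0131] F [ 0.19 -0.55 -0.15]
```

Emit:
drive_tool:
  rows:
    - {"tx": -0.03,"ty": 0,"tz": 0.08,"spin": 0,"claw": 0}
    - {"tx": 0,"ty": 0,"tz": 0.08,"spin": 0,"claw": 0}
    - {"tx": 0,"ty": 0,"tz": 0.12,"spin": 0,"claw": 0}
    - {"tx": 0,"ty": 0,"tz": 0.12,"spin": 0,"claw": 0}

```text
time: 17.35
eef_pos: [0.5527, 0.0469, 0.2195]
eef_rot: [0.017, 0.592, 0.806, -0.0]
contact_force: [-11.7, 2.0, 31.9]
width: 0.0004
```

```bash
python3 - <<'E'
from st import *
rel((.552,.047,.206))
E
```

```text
t 17.35 tip [0.553  0.0467 0.2055] tilt z [ 0.0268 -0.0197] yaw 17.4 err(tool,m) [ 0.0006 -0.0009 -0.0005] F [-11.7    1.97  31.85]
```

Emit:
drive_tool:
  rows:
    - {"tx": 0,"ty": 0,"tz": 0.02,"spin": 0,"claw": 0}
    - {"tx": 0,"ty": 0,"tz": 0.05,"spin": 0,"claw": 0}
    - {"tx": 0,"ty": 0,"tz": 0.05,"spin": 0,"claw": 0}
    - {"tx": 0,"ty": 0,"tz": 0.05,"spin": 0,"claw": 0}

```text
time: 17.85
eef_pos: [0.5525, 0.0469, 0.2202]
eef_rot: [0.02, 0.592, 0.805, 0.004]
contact_force: [-5.7, 0.4, 12.0]
width: 0.0005
```

```bash
python3 - <<'E'
from st import *
rel((.552,.047,.206))
p,d=viewer.capture("scene");cv2.imwrite("pics/s5.png",cv2.resize(p[150:310,220:380],None,fx=3.7,fy=3.7,interpolation=cv2.INTER_CUBIC))
E
```

```text
t 17.85 tip [0.5531 0.0466 0.2062] tilt z [ 0.0372 -0.0177] yaw 17.4 err(tool,m) [ 0.0007 -0.0009  0.0002] F [-5.7   0.45 11.98]
```

View pics/s5.png

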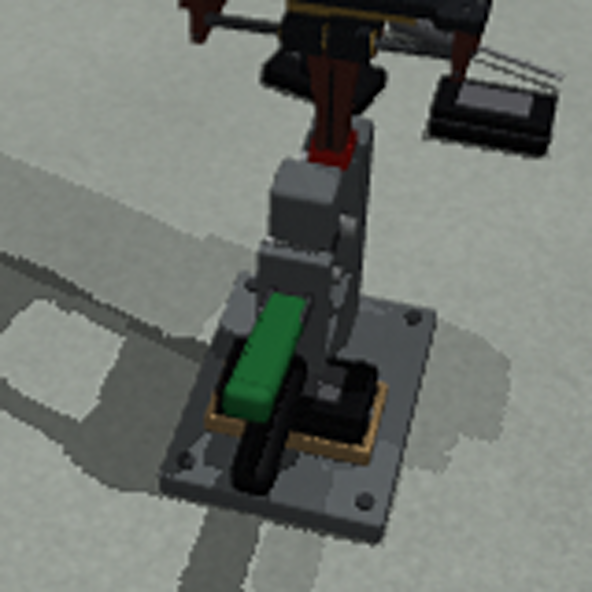

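The fingers sit on the red pad at (332,150), the trigger is fully up at (265,355), and the cover looks shut. I'll hold a little longer, then back off and check the jaw.

Emit:
drive_tool:
  rows:
    - {"tx": 0,"ty": 0,"tz": 0.05,"spin": 0,"claw": 0}
    - {"tx": 0,"ty": 0,"tz": 0.05,"spin": 0,"claw": 0}
    - {"tx": 0,"ty": 0,"tz": 0.05,"spin": 0,"claw": 0}
    - {"tx": 0,"ty": 0,"tz": 0.05,"spin": 0,"claw": 0}
    - {"tx": 0,"ty": 0,"tz": 0.05,"spin": 0,"claw": 0}
    - {"tx": 0,"ty": 0,"tz": 0.05,"spin": 0,"claw": 0}
    - {"tx": 0,"ty": 0,"tz": -0.2,"spin": 0,"claw": 0}
    - {"tx": 0,"ty": 0,"tz": -0.4,"spin": 0,"claw": 0}
    - {"tx": 0,"ty": 0,"tz": -0.7,"spin": 0,"claw": 0}
    - {"tx": 0,"ty": 0,"tz": -0.7,"spin": 0,"claw": 0}
    - {"tx": 0.5,"ty": 0,"tz": -0.5,"spin": 0,"claw": 0}
    - {"tx": 0.8,"ty": 0,"tz": 0,"spin": 0,"claw": 0}
    - {"tx": 0.8,"ty": 0,"tz": 0,"spin": 0,"claw": 0}
    - {"tx": 0.8,"ty": 0,"tz": 0,"spin": 0,"claw": 0}
    - {"tx": 0,"ty": 0,"tz": 0,"spin": 0,"claw": 0}

```text
time: 19.77
eef_pos: [0.4935, 0.217, 0.3697]
eef_rot: [0.028, 0.595, 0.803, 0.01]
contact_force: [0.1, -0.4, 0.1]
width: 0.0003
```

```bash
python3 - <<'E'
from st import *
from r import red
rel((.552,.047,.206))
a=red();print("red",np.median(a),len(a))
a=np.radians(17.4)
for n in ("scene","top"):
    c=viewer.get_calibration(n);p,D=viewer.capture(n);cv2.imwrite(f"pics/{n}6.png",p)
    for lab,DD in (("before",np.load(n+"_d.npy")),("now",D)):
        P=np.array([W(c,x,y,DD[y,x]) for y in range(130,300) for x in range(220,360) if DD[y,x]>0])
        dx=P[:,0]-.573;dy=P[:,1]+.0205;lx=dx*np.cos(a)+dy*np.sin(a);ly=-dx*np.sin(a)+dy*np.cos(a)
        m=(abs(lx)<.047)&(abs(lx)>.028)&(abs(ly)<.022);q=P[m,2];print(n,lab,"cover top med",np.median(q[q>.05]).round(4))
        m=(abs(lx)<.024)&(abs(ly)<.024)&(P[:,2]>.05)&(P[:,2]<.11);h,b=np.histogram(P[m,2],bins=np.arange(.05,.111,.004));print("   jaw zone",h)
p=cv2.imread("pics/scene6.png");o=cv2.imread("pics/scene0.png")
cv2.imwrite("pics/cmp.png",np.hstack([cv2.resize(i[190:300,255:345],None,fx=4.4,fy=4.4,interpolation=cv2.INTER_CUBIC) for i in (o,p)]))
E
```

```text
t 19.775 tip [0.4943 0.2168 0.3557] tilt z [ 0.0569 -0.0166] yaw 16.9 err(tool,m) [-0.1742 -0.0017  0.1555] F [ 0.13 -0.37  0.08]
red 0.2152014029025508 95
scene before cover top med 0.0658
   jaw zone [ 1  7  6 42 42  0  0  0  0  0  0  0  2  7 22]
scene now cover top med 0.0579
   jaw zone [ 6 48 48  1  0  0  0  0  0  0  0  0  3  5 22]
top before cover top med 0.0661
   jaw zone [ 0  0  1 15 31  1  0  0  2  0  0  0  4 10 24]
top now cover top med 0.0579
   jaw zone [ 1 26 27  5  0  0  0  0  0  0  0  2  4 11 19]
```

View pics/cmp.png

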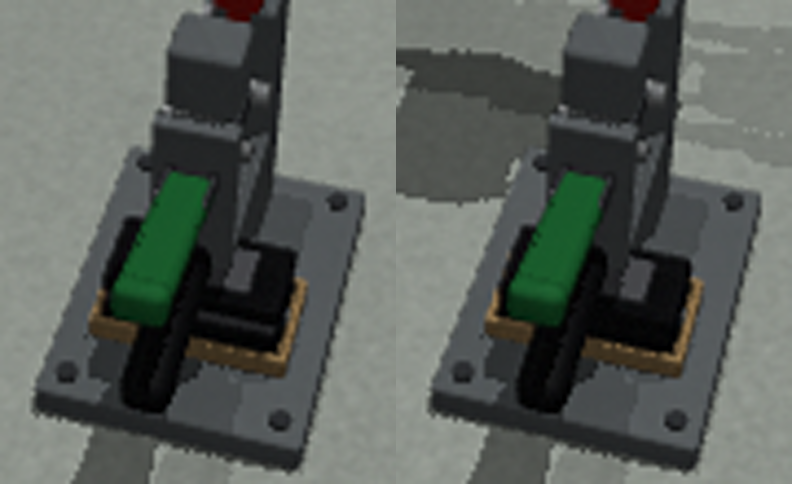

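View pics/top6.png

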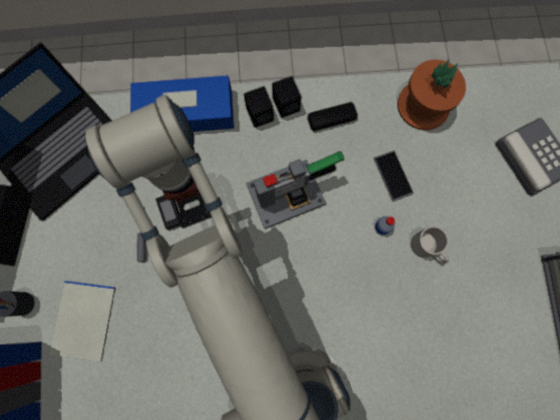

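```bash
python3 - <<'E'
import cv2,numpy as np
o=cv2.imread("pics/top0.png");p=cv2.imread("pics/top6.png")
f=lambda i:cv2.convertScaleAbs(cv2.resize(i[150:225,245:330],None,fx=4.6,fy=4.6,interpolation=cv2.INTER_CUBIC),alpha=2.0)
cv2.imwrite("pics/cmpt.png",np.hstack([f(o),f(p)]))
o=cv2.imread("pics/scene0.png");p=cv2.imread("pics/scene6.png")
f=lambda i:cv2.convertScaleAbs(cv2.resize(i[215:285,275:335],None,fx=6.6,fy=6.6,interpolation=cv2.INTER_CUBIC),alpha=2.5)
cv2.imwrite("pics/cmps.png",np.hstack([f(o),f(p)]))
E
```

```text
(no output)
```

View pics/cmpt.png

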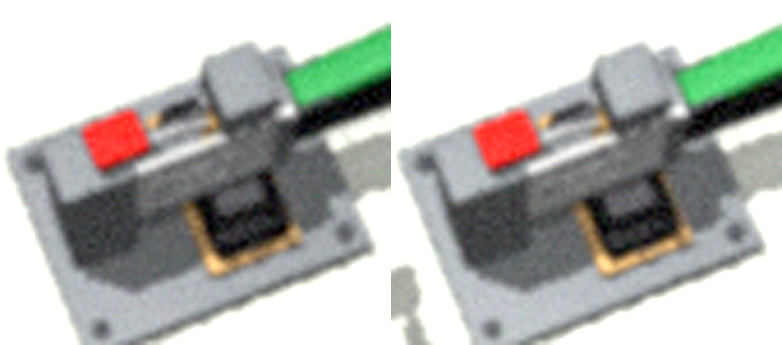

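View pics/cmps.png

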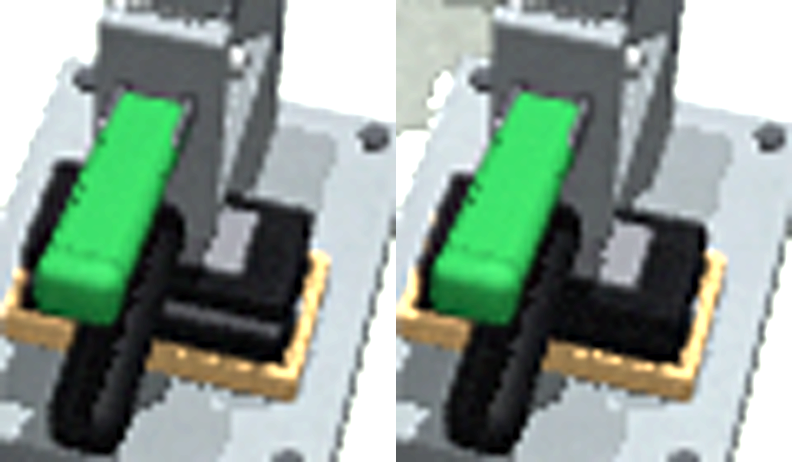

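```bash
python3 - <<'E'
from bench import manip
print(manip.job_done(), manip.get_state()["time"])
E
```

```text
the job is handed in; nothing more can be done
the job is handed in; nothing more can be done
```

The job is handed in. The cover is pressed shut, the release has been pressed and the jaw looks fully up, but I could only estimate the squeeze, not measure it directly.

**What I did:** I pumped the trigger with three full strokes and one partial one. Without lifting off, I then pressed once more until a further ratchet tooth clicked. At that click the release pad bobbed back and the felt force fell from 11.2 N to about 9 N. I lifted off, left it clamped for about 1.4 s, then held the red release hard down for about a second and backed the arm clear by about 20 s.

**Last checks:**
- **Cover:** its top dropped from 66 mm to 57.9 mm in both the scene and top cameras, and the gap is gone.
- **Clamp:** the trigger and release are both back at rest, and no jaw pad is visible over the cover.
- **Desk:** the adapter lies in its cradle. The top view shows nothing else moved, though the arm hid part of it.

**Less certain:**
- **Squeeze:** the clamp force is inferred from the force felt at the trigger. I estimate about 20 N held, and a peak of 26 to 28 N taken at face value. The felt force rose faster per mm than your figures, probably because of the pawl, and it also disagreed with the geometric estimate. The true peak was therefore probably lower.
- **Release force:** pressing the release peaked at about 32 N at the fingertips on its hard stop.
- **Jaw up:** I could not see the ram itself. That it is fully up rests on the pictures matching the ones from the start.

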